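# Refit the lens of a machine lamp and screw down its bezel ring

### The arm

A 6-joint arm with a two-finger parallel gripper is mounted at the origin on the work surface. World frame = base frame: x ahead of the robot, y to its left, z up, the work surface at z = 0. Lengths are in m, angles in degrees, forces in N, time in s.
With the tool pointing down it reaches from about 0.4 to 0.825 m from the base axis. Payload 7 kg.
Tool frame: the origin (TCP) lies on the mounting face of the last link; the fingertips stand 178 mm ahead of it and the grasp point (between the pads) lies 159 mm ahead of it; z points along the fingers, y is the direction in which the jaws open and shut (so a half turn about z gives the same grasp; the last joint's range is limited). The gripper opens to 88 mm and grips with 3 to 60 N. Pads are 19 mm wide; open, the fingers measure 130 mm over their backs; the gripper's body (78 mm by 193 mm) begins 47 mm behind the grasp point.
Start: joints at [91.679, 20.546, 0.682, 0, -70.136, -16.507], TCP at [0.173, 0.652, 0.405] pointing down, gripper open.
Joint ranges: [-176.03, 176.03], [-82.01, 121.73], [-58.28, 71.71], [-173.87, 95.51], [-174.79, -0.11], [-173.66, 173.66]. Speed limits (degrees/s): [136.94, 136.94, 172.46, 180, 180, 180].

### API

Orientations are given as [roll, pitch, yaw] about the fixed x, y, z axes, in that order (R = Rz(yaw) Ry(pitch) Rx(roll)).
In Python, from plant import r gives the robot as it stands. The module is installed in compiled form; this text tells all that it offers.
- The arm moves only by the tool carry_out, never from a script. Its argument "plan" is a list of rows, each a list of 3 entries, a list of its own where there are three numbers: the shift along the tool's x, y, z in m, then the turn, a rotation vector about the tool's x, y, z in degrees, then the closure in counts, from 0 (fully open) to 255 (shut). In form: [[[x, y, z], [ax, ay, az], hand], ...]. A call has 1 to 12 rows; each row shifts and turns the commanded pose from where the row before left it, along the tool's axes as they then stand; what a row does not reach is not made up. A row lasts 1/12 s, in which the tool goes at most 41.7 mm and 7.16 degrees, less where a joint would pass 70% of its speed; a pose out of reach is approached as far as the arm can. A call is refused whole if a number of a shift passes 0.0417 or a number of a turn 7.16, either way. A call with a gripper value outside its range is refused whole. The fingers move at their own pace and stop on an object; "grip_force" is the grip in N (left out, the last holds). Time passes only in rows, so rows that do not move let the fingers close. It gives the time, the measured TCP pose, the force and the opening at its end, in the units of the state.
- r.get_state(): the state, without advancing time (a new reading comes with each control period).
- r.capture(name): name is "scene" or "top" or "wrist"; returns the picture (480x640x3 uint8, red, green, blue); there is no depth.
- r.get_calibration(name): a dict with "K" (3x3 intrinsics, pixels), "D" ([k1, k2, p1, p2, k3] as OpenCV has them; the pictures are not rectified), "rvec" (rotation vector, rad) and "tvec" (3), from world to camera coordinates, as OpenCV has them. Camera axes: x right, y down, z forward; pixel columns grow to the right and rows downward; lengths in m; the calibration is good to about 2 mm. A picture is of the moment at which its call begins: read the wrist's pose just before it. get_calibration takes no time and is no camera call; for the wrist camera it gives the pose at the moment of the call.
- r.close_job(): hands the job in, once; it reports no verdict.
The state is a dict: "time_s": time; "joints": joint angles; "qd": joint speeds; "joint_torque": joint torques, N m; "tcp_pos": TCP position; "eef_rot": TCP orientation; "contact_force": force on the tool from outside, world axes, zero at the start; "moment": the same for the moment, N m; "gripper_width": finger opening in m.
Only numpy, scipy, OpenCV 4.12 (cv2) and the standard library are available. Lean on these libraries where they do the work, as an engineer would, in place of code of your own. Each camera call takes 0.05 s, during which the arm holds its last target. There are 200 camera calls.

### The job

The machine lamp is clamped upright on the bench with its head open: lower the loose glass lens, dome up, gently into the recess in the lamp head so that it lies level on the seal, without letting it drop. Then set the bezel ring over it, open side down, and screw it down clockwise until it is hand-snug and holds the glass firmly, but do not overtighten it: the glass would crack. Leave the other tools on the bench where they are.

Things in the scene. Friction and masses are not known exactly. Their poses are not given: they have to be found in the camera images.
- lamp: Round machine lamp head, 50 mm across, 74 mm tall to its bare aluminium rim, upright between the cork-faced jaws of a wooden clamp. Origin: on its axis, on the bench; z up, x along the jaws. It cannot shift or tip, but twists about z by 0.25 rad per N m and springs back. A swivel knuckle 35 mm high sticks out to 44 mm at -x. Its top 14 mm is the lens cell: an open tube threaded outside.
- jaws (a point): Top of the fixed handscrew clamp, midway along its jaws: 73 mm along x from the lamp's axis, 41 mm up. The jaws reach 88 mm either way along x and 61 mm either way along y. Two spindle handles 28 mm thick lie along y, 21 mm above the bench: one 11 mm to -x of this point, out to 152 mm on the -y side; one 49 mm to +x, out to 152 mm on the +y side.
- cell (a point): Centre of the lens seat (a black rubber seal) inside the lamp head, 70 mm above the bench; z up along the lamp's axis. The recess above it is 39.6 mm across and 4 mm deep.
- rim (a point): Centre of the lamp head's open rim, 74 mm above the bench. Below the rim, outside, is a coarse three-start right-hand thread: 54 mm over its crests, root 45 mm, lead 18 mm a turn (2.9 mm per rad), upper ends about 3 mm below the rim. The ring can be started at any angle.
- lens: Loose clear glass lens, 40 g: disc 38 mm across with a straight 10 mm tall edge and a 3 mm dome on top (13 mm in all). Origin: centre of its flat underside; z up through the dome. Lies dome up on the mat. Seated, its origin is at the cell point and its edge stands 6 mm proud of the rim, so hold it by the upper part of its edge (fingertips 5 to 7 mm above its underside).
- lens_top (a point): Middle of the plane of the lens's upper edge, 10 mm above its underside.
- ring: Loose steel bezel ring, 130 g: 62 mm across outside with a fine knurl, 21 mm tall, open below. Origin: centre of its underside; z up. Skirt 55 mm across inside, three thread lugs 120 degrees apart at its lower edge (46.4 mm over their tips). Lies on the mat right way up. Set on the thread it rests with its underside 64 to 71 mm above the bench; it meets the glass at 62 mm.
- lip (a point): On the ring's axis at the underside of its inward lip, 18 mm above the ring's origin (opening 32 mm), which bears on the lens's edge. From being set down it takes 1.2 to 3.5 rad clockwise (from above), nearly free (under 0.1 N m), the last 0.4 rad with the lip already on the glass; then it tightens: 0.3 to 0.8 N m is hand-snug (25 to 60 N on the glass), 1.1 N m (100 N) cracks it.
- mat: Fixed cork mat 140 x 240 x 4 mm on the bench, on which the lens and the ring lie. Origin: centre of its underside, on the bench (the mat's top is 4 mm up).
- mallet: Bystander: joiner's wooden mallet lying on its side; head 70 x 130 x 90 mm, its centre above the origin on the bench, handle 235 mm long towards -x. Leave alone.
- screwdriver: Bystander: screwdriver with a blue handle, 210 mm long, 26 mm thick, lying along its x; origin under its middle. Leave alone.
- try_square: Bystander: try square lying flat, wooden stock 110 mm, steel blade 150 mm, 18 mm high; origin under the middle of the stock. Leave alone.
- offcut: Bystander: wooden offcut 120 x 70 x 32 mm; origin under its middle. Leave alone.
There are look-alikes about, which are no part of the job. Of the things that look like the lens, take the one that is nearest to the robot's base at the start. There is more than one size of the ring; the job needs the smaller.

How it is judged (in metres and radians):
On the way, in this order (a step that is already met when the one before it is completed fails the run):
1. The lens lies level in the recess on its seal, dome up (horizontal distance between lens and cell below 0.002 m and z of lens in the frame of cell between -0.003 and 0.0015 m and height (world z) of lens_top above 0.079 m and angle between lens's own z axis and vertical below 0.05 rad), for 0.2 s.
2. The bezel ring is over the lens, square on the thread and screwed part way down (all of step 1 and horizontal distance between ring and cell below 0.0025 m and z of ring in the frame of cell below -0.0055 m and angle between ring's own z axis and vertical below 0.06 rad), for 0.1 s.
At the end, for the whole second after the job is handed in: The lens lies dome up in the cell, centred within 2 mm, level within 0.05 rad, at most 1.5 mm above the seat; the ring is screwed on, centred within 2 mm, level within 0.04 rad, its underside 59.5 to 63 mm above the bench, pressing on the glass with more than 12 N; both at rest (all of step 1 and horizontal distance between ring and cell below 0.002 m and angle between ring's own z axis and vertical below 0.04 rad and height (world z) of ring above 0.0595 m and z of ring in the frame of cell below -0.007 m and contact force between ring and lens above 12 N and linear speed of each of ring, lens below 0.01 m/s); the robot touches nothing.
It fails at once if The glass is cracked: the ring presses on the lens, or the lens on the lamp, with more than 100 N (contact force between ring and lens above 100 N or contact force between lens and lamp above 100 N).
It fails at once if The lens is let drop over the lamp from more than 10 mm above its seat (horizontal distance between lens and cell below 0.06 m and z of lens in the frame of cell above 0.01 m and contact force between lens and anything else below 0.02 N).
It fails at once if One of the other tools (mallet, screwdriver, try square, offcut) is shifted by more than 40 mm (distance of any of mallet, screwdriver, try_square, offcut from where it was at the start of the episode above 0.04 m).
It also fails if it takes over 67 s, if anything falls off the work surface, if the arm or the gripper's body presses on something with over 40 N, if the wrist force passes 120 N, or if a joint passes its speed limit or range.

## Working session

There is one attempt and no reset: what is moved stays moved. The work goes in short steps, Python scripts to look and compute and a tool call to move; the robot and the scene stay as the last step left them, time stands still between calls to the robot, and variables do not carry over. Pictures are saved under pics/ and viewed, about 8 in all and at most 12, crops included, and the job is handed in when it is done.

Besides the shell and the picture viewer there is one more tool, called after ">>>" by a JSON object that holds its "op" and its "data", one argument or row to a line. carry_out: Moves the arm, as the interface text tells. Its arguments: {"type":"object","properties":{"plan":{"type":"array","items":{"type":"array"}},"grip_force":{"type":"number"}},"required":["plan"]}

```bash
mkdir -p pics
cat > h.py <<'E'
import numpy as np, cv2
from scipy.spatial.transform import Rotation as R
from plant import r
def cap(n,f):
    c=r.get_calibration(n); im=r.capture(n); cv2.imwrite('pics/'+f+'.png',im[...,::-1]); np.savez('pics/'+f+'.npz',K=c['K'],D=c['D'],rv=c['rvec'],tv=c['tvec']); return im
def ray(f,px):
    c=np.load('pics/'+f+'.npz'); u=cv2.undistortPoints(np.array(px,float).reshape(-1,1,2),c['K'],c['D']).reshape(-1,2)
    Rm=cv2.Rodrigues(c['rv'])[0]; o=-Rm.T@c['tv'].ravel(); d=np.c_[u,np.ones(len(u))]@Rm; return o,d
def atz(f,px,z):
    o,d=ray(f,px); z=np.broadcast_to(z,len(d)); return o+d*((z-o[2])/d[:,2])[:,None]
def proj(f,P):
    c=np.load('pics/'+f+'.npz'); return cv2.projectPoints(np.array(P,float).reshape(-1,3),c['rv'],c['tv'],c['K'],c['D'])[0].reshape(-1,2)
E
python3 - <<'E'
from h import *
np.set_printoptions(precision=4,suppress=True)
s=r.get_state(); print(s)
for n in ['scene','top','wrist']:
    cap(n,n+'0')
    c=r.get_calibration(n); Rm=cv2.Rodrigues(np.array(c['rvec']))[0]; print(n,-Rm.T@np.array(c['tvec']).ravel(),c['K'][0])
E
```

```text
{'time_s': 0.0, 'joints': array([ 91.6799,  20.5909,   0.6348,  -0.0206, -70.1364, -16.5044]), 'qd': array([-0.0494,  0.0713, -0.1271, -0.0587, -0.0512,  0.0273]), 'joint_torque': array([ -0.0002, -58.2713,  29.3053,   6.9974,   0.007 ,  -0.0001]), 'tcp_pos': array([0.1727, 0.6523, 0.4037]), 'eef_rot': array([179.9057,  -0.0077, -14.8316]), 'contact_force': array([ 0.8453,  0.6545, -0.3674]), 'moment': array([ 0.0511, -0.0185,  0.0197]), 'gripper_width': 0.0875211133066066}
scene [1.134  0.6756 1.1123] [588.8928   0.     322.316 ]
top [ 0.429  -0.0276  1.2184] [451.234    0.     313.4445]
wrist [0.2545 0.6305 0.3844] [395.1901   0.     313.1416]
```

View pics/top0.png

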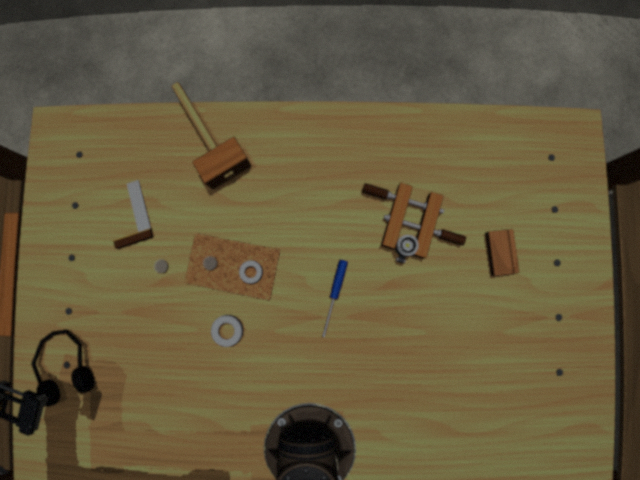

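View pics/scene0.png

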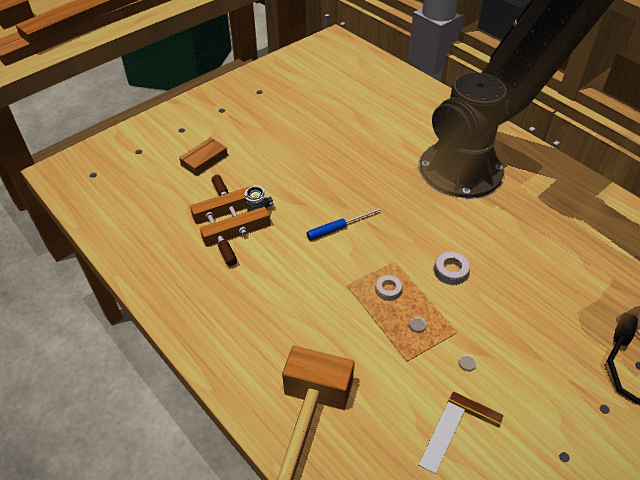

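Top view candidates: lens-like discs at (210,263) on the mat and (162,267) off it. Rings: small one at (250,272) on the mat, large one at (227,331). Lamp head at (407,244).

Run:
```python
from h import *
np.set_printoptions(precision=4,suppress=True)
im=cv2.imread('pics/top0.png')
a=cv2.resize(im[225:355,140:290],None,fx=4,fy=4,interpolation=cv2.INTER_CUBIC)
b=cv2.resize(im[170:280,350:480],None,fx=4,fy=4,interpolation=cv2.INTER_CUBIC)
h=np.zeros((520,1120,3),np.uint8); h[:,:600]=a; h[:440,600:]=b
h=cv2.convertScaleAbs(h[:,:1120],alpha=1.6); cv2.imwrite('pics/c1.png',cv2.resize(h,(800,371)))
px=[(210,263),(162,267),(250,272),(227,331),(407,244)]
P=atz('top0',px,[.016,.012,.025,.03,.078]); print(P, np.hypot(P[:,0],P[:,1]))
# mat corners, clamp
print(atz('top0',[(195,234),(280,249),(271,299),(187,284)],.004))
print(atz('top0',[(403,184),(442,193),(427,257),(384,248)],.041))
print(proj('scene0',P))
```

```text
[[ 0.489   0.2721  0.016 ]
 [ 0.4765  0.4059  0.012 ]
 [ 0.4661  0.1615  0.025 ]
 [ 0.3104  0.2181  0.03  ]
 [ 0.5395 -0.2448  0.078 ]] [0.5596 0.6259 0.4933 0.3794 0.5924]
[[0.5686 0.3198 0.004 ]
 [0.5298 0.0848 0.004 ]
 [0.3951 0.1066 0.004 ]
 [0.4317 0.3369 0.004 ]]
[[ 0.7037 -0.2433  0.041 ]
 [ 0.6806 -0.3478  0.041 ]
 [ 0.5093 -0.3043  0.041 ]
 [ 0.532  -0.1912  0.041 ]]
[[417.4213 321.8066]
 [466.9446 358.2597]
 [389.424  284.4439]
 [451.8286 262.7013]
 [255.6463 191.5805]]
```

View pics/c1.png

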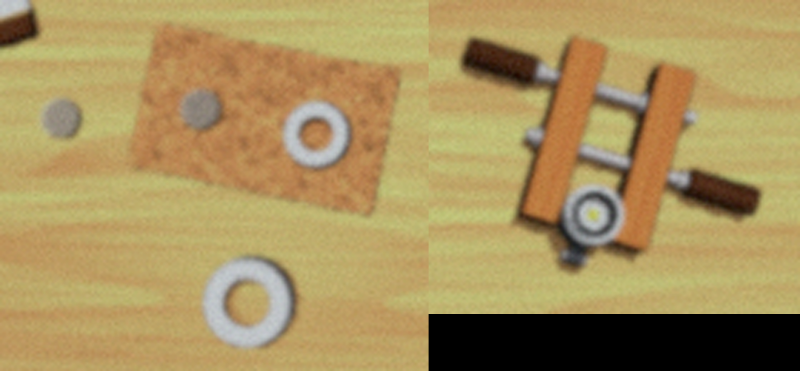

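Lens: of the two discs, (210,263) is 0.560 m from the base and (162,267) is 0.626 m, so I take the one on the mat. Ring: I take the small one on the mat at (250,272). The close crop fits both choices, and the reprojection into the scene view matches. Moving over the lens.

>>> {"op": "carry_out", "data": {
  "plan": [
    [[0.033, 0.0235, 0.008], [0, 0, 0], 80],
    [[0.033, 0.0235, 0.008], [0, 0, 0], 80],
    [[0.033, 0.0235, 0.008], [0, 0, 0], 80],
    [[0.033, 0.0235, 0.008], [0, 0, 0], 80],
    [[0.033, 0.0235, 0.008], [0, 0, 0], 80],
    [[0.033, 0.0235, 0.008], [0, 0, 0], 80],
    [[0.033, 0.0235, 0.008], [0, 0, 0], 80],
    [[0.033, 0.0235, 0.008], [0, 0, 0], 80],
    [[0.033, 0.0235, 0.008], [0, 0, 0], 80],
    [[0.033, 0.0235, 0.008], [0, 0, 0], 80],
    [[0.033, 0.0235, 0.008], [0, 0, 0], 80],
    [[0.033, 0.0235, 0.008], [0, 0, 0], 80]
  ],
  "grip_force": 12
}}

```text
time_s: 1.15
tcp_pos: [0.4842, 0.2768, 0.3084]
eef_rot: [-180.0, -0.0, -14.8]
contact_force: [1.3, 0.4, -0.3]
gripper_width: 0.0601
```

>>> {"op": "carry_out", "data": {
  "plan": [
    [[0, 0, 0], [0, 0, 0], 80],
    [[0, 0, 0], [0, 0, 0], 80],
    [[0, 0, 0], [0, 0, 0], 80]
  ]
}}

```text
time_s: 1.4
tcp_pos: [0.4836, 0.2783, 0.3085]
eef_rot: [180.0, 0.0, -14.9]
contact_force: [0.8, -0.1, -0.1]
gripper_width: 0.0602
```

Run:
```python
from h import *
np.set_printoptions(precision=4,suppress=True)
cap('wrist','w1'); s=r.get_state(); print(s['time_s'],s['joints'],s['tcp_pos'],s['eef_rot'],s['gripper_width'],s['contact_force'],s['moment'])
print(proj('w1',[[.489,.272,.014],[.466,.1615,.025]]))
```

```text
1.45 [ 50.101   14.3553 -21.7041  -0.0005 -53.9269  25.08  ] [0.4832 0.279  0.3088] [-179.9874   -0.0054  -14.8193] 0.06067475034456182 [0.6272 0.5793 0.1103] [ 0.0062 -0.0112  0.0029]
[[319.0092 220.9388]
 [479.4806 216.7991]]
```

View pics/w1.png

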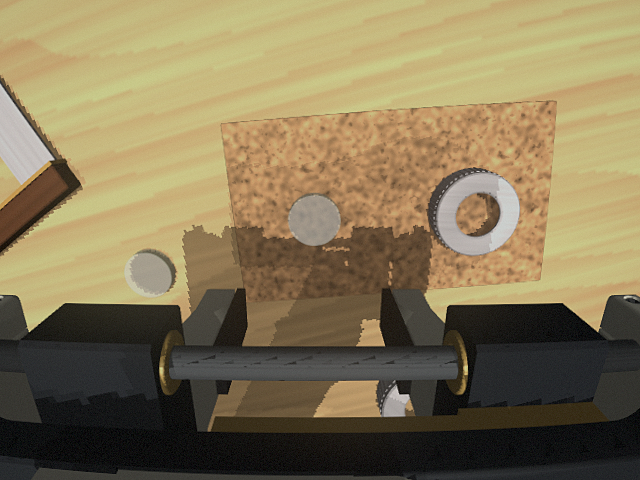

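The wrist view shows the lens as a disc centred near (314.5,219.5) on the mat, and the ring with its opening near (478,213). The look-alike disc is at (150,272). The fingers are in view at the bottom.

Run:
```python
from h import *
np.set_printoptions(precision=4,suppress=True)
im=cv2.imread('pics/w1.png')
L=atz('w1',[(314.5,219.5),(288,219.5),(341,219.5)],.012); print(L,np.linalg.norm(L[1]-L[2]))
Rg=atz('w1',[(478,213)],.025); print(Rg)
t=np.linspace(0,2*np.pi,60)
def circ(c,rad,z): return np.c_[c[0]+rad*np.cos(t),c[1]+rad*np.sin(t),0*t+z]
o=cv2.resize(im[140:300,260:540],None,fx=2.8,fy=2.8,interpolation=cv2.INTER_CUBIC)
for c,rad,z,col in [(L[0],.019,.014,(0,0,255)),(L[0],.019,.004,(255,0,0)),(Rg[0],.031,.025,(0,0,255)),(Rg[0],.031,.004,(255,0,0)),(Rg[0],.016,.025,(0,255,0))]:
    q=(proj('w1',circ(c,rad,z))-[260,140])*2.8; cv2.polylines(o,[q.astype(int)],True,col,1)
cv2.imwrite('pics/c2.png',o)
s=r.get_state(); d=L[0]-s['tcp_pos']; print('tool shift',R.from_euler('xyz',s['eef_rot'],degrees=True).inv().apply(d))
```

```text
[[0.4903 0.275  0.012 ]
 [0.4953 0.2936 0.012 ]
 [0.4854 0.2564 0.012 ]] 0.03854481999877892
[[0.469  0.1622 0.025 ]]
tool shift [0.0078 0.0021 0.2968]
```

View pics/c2.png

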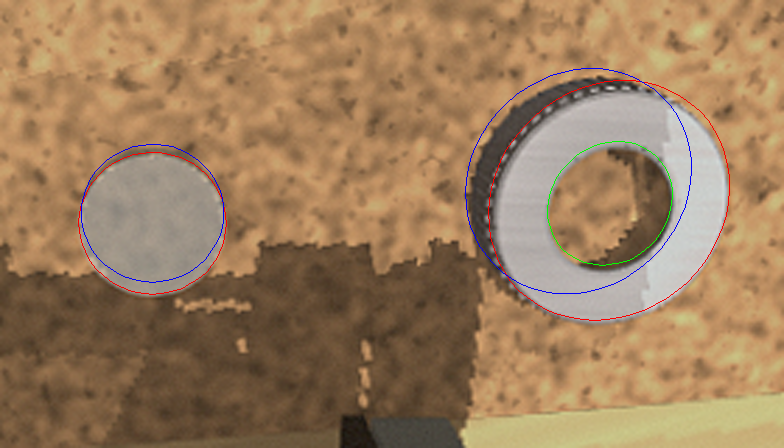

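The overlay fits the lens well. The ring centre should be about 1.5 px lower, so (478,214.5). Descending on the lens and gripping.

>>> {"op": "carry_out", "data": {
  "plan": [
    [[0.0039, 0.001, 0.03], [0, 0, 0], 80],
    [[0.0039, 0.001, 0.03], [0, 0, 0], 80],
    [[0, 0, 0.03], [0, 0, 0], 80],
    [[0, 0, 0.02], [0, 0, 0], 80],
    [[0, 0, 0.01], [0, 0, 0], 80],
    [[0, 0, 0], [0, 0, 0], 80],
    [[0, 0, 0], [0, 0, 0], 80]
  ]
}}

```text
time_s: 2.03
tcp_pos: [0.4903, 0.2757, 0.1891]
eef_rot: [180.0, -0.0, -14.7]
contact_force: [-1.0, 0.1, 0.7]
gripper_width: 0.0601
```

Run:
```python
from h import *
np.set_printoptions(precision=4,suppress=True)
cap('wrist','w2'); s=r.get_state(); print(s['time_s'],s['tcp_pos'],s['eef_rot'],s['gripper_width'],s['contact_force'],s['moment'])
M=R.from_euler('xyz',s['eef_rot'],degrees=True); t=s['tcp_pos']
print('tip,grasp px',proj('w2',[t+M.apply([0,0,.178]),t+M.apply([0,0,.159])]))
```

```text
2.0833 [0.4906 0.2758 0.1899] [-179.925    -0.0565  -14.7359] 0.06029028581197052 [ 0.7905 -0.536  -0.6177] [ 0.0298 -0.0501  0.0085]
tip,grasp px [[311.6815 306.4799]
 [311.6333 328.9912]]
```

View pics/w2.png

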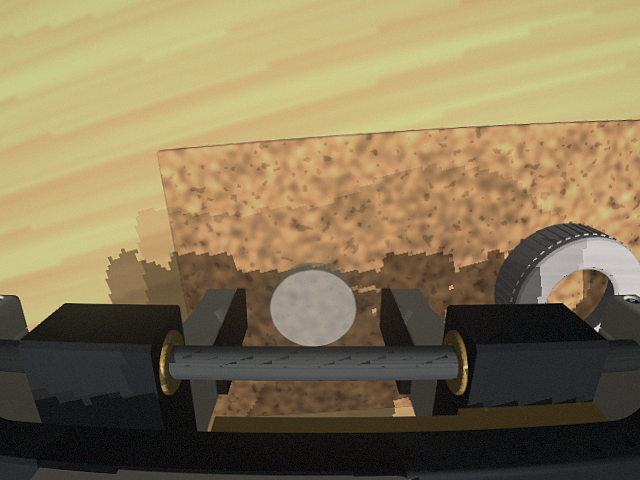

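The lens is centred between the fingers at about (313,306). Down another 1 mm, then close and lift.

>>> {"op": "carry_out", "data": {
  "plan": [
    [[0, 0, 0.001], [0, 0, 0], 80],
    [[0, 0, 0], [0, 0, 0], 255],
    [[0, 0, 0], [0, 0, 0], 255],
    [[0, 0, 0], [0, 0, 0], 255],
    [[0, 0, 0], [0, 0, 0], 255],
    [[0, 0, 0], [0, 0, 0], 255],
    [[0, 0, 0], [0, 0, 0], 255]
  ],
  "grip_force": 12
}}

```text
time_s: 2.67
tcp_pos: [0.4906, 0.2747, 0.1881]
eef_rot: [-180.0, -0.0, -14.8]
contact_force: [-1.3, -0.4, 3.8]
gripper_width: 0.037
```

>>> {"op": "carry_out", "data": {
  "plan": [
    [[0, 0, -0.005], [0, 0, 0], 255],
    [[0, 0, -0.015], [0, 0, 0], 255],
    [[0, 0, -0.03], [0, 0, 0], 255],
    [[0, 0, -0.035], [0, 0, 0], 255],
    [[0, 0, -0.035], [0, 0, 0], 255],
    [[0, 0, 0], [0, 0, 0], 255],
    [[0, 0, 0], [0, 0, 0], 255]
  ]
}}

```text
time_s: 3.25
tcp_pos: [0.4908, 0.2749, 0.3102]
eef_rot: [-179.7, -0.1, -14.8]
contact_force: [0.7, -0.6, -1.5]
gripper_width: 0.0371
```

Run:
```python
from h import *
np.set_printoptions(precision=4,suppress=True)
im=cap('wrist','w3')[...,::-1]; s=r.get_state(); print(s['time_s'],s['joints'],s['tcp_pos'],s['eef_rot'],s['gripper_width'],s['contact_force'],s['moment'])
a=cv2.resize(cv2.imread('pics/w2.png')[240:390,220:410],None,fx=2.1,fy=2.1,interpolation=cv2.INTER_CUBIC)
b=cv2.resize(im[240:390,220:410],None,fx=2.1,fy=2.1,interpolation=cv2.INTER_CUBIC)
cv2.imwrite('pics/c3.png',np.hstack([a,b]))
M=R.from_euler('xyz',s['eef_rot'],degrees=True); t=s['tcp_pos']
d=np.array([.5395,-.2448,0])-[t[0],t[1],0]; print('to lamp, tool',M.inv().apply(d))
```

```text
3.3 [ 49.1944  14.7021 -21.2767  -0.0268 -53.9328  25.9724] [0.4902 0.2744 0.3083] [-179.9111   -0.0192  -14.849 ] 0.03702196941278671 [-0.7434 -0.7069 -1.5537] [-0.0414  0.0741  0.0233]
to lamp, tool [ 0.1807  0.4893 -0.0007]
```

View pics/c3.png

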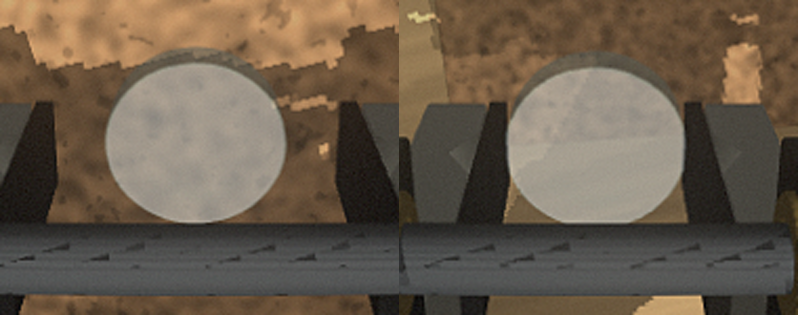

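The lens is gripped level (opening 37 mm), with its top-edge ellipse centred near (314,308.5) in the full picture. Moving towards the lamp and stopping short in tool x to get a clear view.

>>> {"op": "carry_out", "data": {
  "plan": [
    [[0.005, 0.02, 0], [0, 0, 0], 255],
    [[0.01, 0.0395, 0], [0, 0, 0], 255],
    [[0.01, 0.0395, 0], [0, 0, 0], 255],
    [[0.01, 0.0395, 0], [0, 0, 0], 255],
    [[0.01, 0.0395, 0], [0, 0, 0], 255],
    [[0.01, 0.0395, 0], [0, 0, 0], 255],
    [[0.01, 0.0395, 0], [0, 0, 0], 255],
    [[0.01, 0.0395, 0], [0, 0, 0], 255],
    [[0.01, 0.0395, 0], [0, 0, 0], 255],
    [[0.01, 0.0395, 0], [0, 0, 0], 255],
    [[0.01, 0.0395, 0], [0, 0, 0], 255],
    [[0.01, 0.0395, 0], [0, 0, 0], 255]
  ]
}}

```text
time_s: 4.3
tcp_pos: [0.4842, -0.1961, 0.3062]
eef_rot: [180.0, 0.2, -14.8]
contact_force: [1.0, 1.3, -0.4]
gripper_width: 0.0374
```

>>> {"op": "carry_out", "data": {
  "plan": [
    [[0.01, 0.0243, 0], [0, 0, 0], 255],
    [[0.005, 0.01, 0], [0, 0, 0], 255],
    [[0, 0, 0], [0, 0, 0], 255],
    [[0, 0, 0], [0, 0, 0], 255],
    [[0, 0, 0], [0, 0, 0], 255]
  ]
}}

```text
time_s: 4.72
tcp_pos: [0.4907, -0.2305, 0.3068]
eef_rot: [-180.0, 0.1, -14.8]
contact_force: [1.1, 0.4, -0.1]
gripper_width: 0.0371
```

Run:
```python
from h import *
np.set_printoptions(precision=4,suppress=True)
im=cap('wrist','w4')[...,::-1]; s=r.get_state(); print(s['time_s'],s['joints'],s['tcp_pos'],s['eef_rot'],s['gripper_width'],s['contact_force'],s['moment'])
q=proj('w4',[.5395,-.2448,.074])[0]; print(q)
u,v=q.astype(int); u0=max(u-90,0); v0=max(v-80,0); print(u0,v0)
cv2.imwrite('pics/c4.png',cv2.resize(im[v0:v0+190,u0:u0+190],None,fx=3.1,fy=3.1,interpolation=cv2.INTER_CUBIC))
```

```text
4.7667 [ -4.4166  13.0803 -23.7198  -0.0174 -53.2674  79.6496] [ 0.4908 -0.2302  0.3071] [-179.9984    0.069   -14.7774] 0.03702646957901224 [ 0.3981 -0.0919 -0.5048] [ 0.0162 -0.0045 -0.0044]
[314.9091 173.0016]
224 93
```

View pics/c4.png

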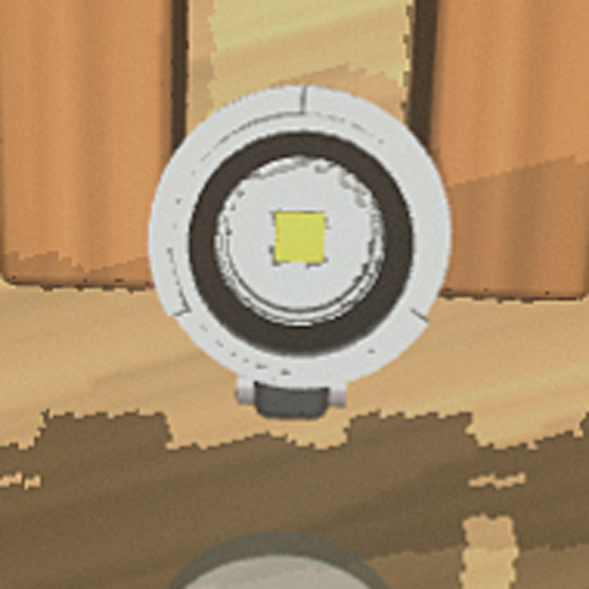

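The lamp is clearly visible. The seal's outer edge spans crop x 189–414 and y 130–357, so its centre is near pixel (321.3,171.5). Now fitting the lamp position and the lens offset in the tool frame.

```bash
cat >> h.py <<'E'
th=np.linspace(0,2*np.pi,200,endpoint=False)
def circ(c,rad,z): return np.c_[c[0]+rad*np.cos(th),c[1]+rad*np.sin(th),0*th+z]
def mask(f,c,rad,z,S=4):
    m=np.zeros((480*S,640*S),np.uint8); cv2.fillPoly(m,[np.round(proj(f,circ(c,rad,z))*S).astype(int)],255); return m
E
python3 - <<'E'
from h import *
np.set_printoptions(precision=4,suppress=True)
from scipy.optimize import least_squares
im=cv2.imread('pics/w4.png'); g=cv2.cvtColor(im,cv2.COLOR_BGR2GRAY)
roi=np.zeros_like(g); cv2.circle(roi,(321,171),43,255,-1)
d=((g<110)&(roi>0)).astype(np.uint8); n,lab,st,_=cv2.connectedComponentsWithStats(d); k=1+np.argmax(st[1:,4]); 
cs=cv2.findContours((lab==k).astype(np.uint8),cv2.RETR_EXTERNAL,cv2.CHAIN_APPROX_NONE)[0]; c=max(cs,key=cv2.contourArea)
e=cv2.fitEllipse(cv2.convexHull(c)); print('seal ellipse',e)
def mod(xy):
    m=cv2.bitwise_and(mask('w4',xy,.0198,.074),mask('w4',xy,.0198,.070)); q=max(cv2.findContours(m,cv2.RETR_EXTERNAL,cv2.CHAIN_APPROX_NONE)[0],key=cv2.contourArea)
    return cv2.fitEllipse(q)
xy=atz('w4',[e[0]],.072)[0,:2]
for _ in range(4):
    m=mod(xy); cc=np.array(m[0])/4; xy=xy+(atz('w4',[e[0]],.072)-atz('w4',[cc],.072))[0,:2]
print('lamp',xy,'model axes',np.array(m[1])/4)
s=r.get_state(); M=R.from_euler('xyz',[180,0,-14.83],degrees=True); t=s['tcp_pos']
# lens in tool frame from w3
c3=np.load('pics/w3.npz'); t3=np.array([.4906,.2748,.3085])
def lens(p,zt=.1745):
    q=proj('w3',t3+M.apply(np.c_[p[0]+.019*np.cos(th),p[1]+.019*np.sin(th),0*th+zt])); return [q[:,0].min()-271.4,q[:,0].max()-356.7,q[:,1].min()-271.9,q[:,1].max()-346]
f=least_squares(lens,[0,0],diff_step=1e-3,x_scale=.001); print('lens in tool',f.x,f.fun)
# w2 check (lens on mat)
im2=cv2.imread('pics/w2.png')
p=f.x; lw=t3+M.apply([p[0],p[1],.1845]); print('lens world',lw,t)
sh=M.inv().apply([xy[0]-t[0],xy[1]-t[1],0])-[p[0],p[1],0]; print('shift tool',sh)
E
```

```text
seal ellipse ((320.5666809082031, 171.04144287109375), (71.87646484375, 72.48893737792969), 75.8146743774414)
lamp [ 0.5388 -0.2478] model axes [71.2747 72.1429]
lens in tool [-0.0005 -0.0003] [ 0.0107 -0.0113 -0.7795  0.9076]
lens world [0.4902 0.2752 0.124 ] [ 0.4908 -0.2302  0.3071]
shift tool [0.0513 0.005  0.    ]
```

>>> {"op": "carry_out", "data": {
  "plan": [
    [[0.025, 0.0025, 0], [0, 0, 0], 255],
    [[0.02, 0.0025, 0], [0, 0, 0], 255],
    [[0.0063, 0, 0], [0, 0, 0], 255],
    [[0, 0, 0.015], [0, 0, 0], 255],
    [[0, 0, 0.015], [0, 0, 0], 255],
    [[0, 0, 0.009], [0, 0, 0], 255],
    [[0, 0, 0], [0, 0, 0], 255],
    [[0, 0, 0], [0, 0, 0], 255],
    [[0, 0, 0], [0, 0, 0], 255]
  ]
}}

```text
time_s: 5.52
tcp_pos: [0.5396, -0.2488, 0.2695]
eef_rot: [180.0, -0.1, -14.8]
contact_force: [-0.3, 0.4, -0.5]
gripper_width: 0.0369
```

Run:
```python
from h import *
np.set_printoptions(precision=4,suppress=True)
im=cap('wrist','w5')[...,::-1]; s=r.get_state(); print(s['time_s'],s['tcp_pos'],s['eef_rot'],s['gripper_width'],s['contact_force'],s['moment'])
cv2.imwrite('pics/c5.png',cv2.resize(im[210:370,215:415],None,fx=4,fy=3.75,interpolation=cv2.INTER_CUBIC))
```

```text
5.5667 [ 0.5397 -0.2489  0.2697] [-179.9996   -0.0849  -14.7903] 0.03681454684074269 [-0.4167 -0.5228 -0.461 ] [-0.0248 -0.064   0.0062]
```

View pics/c5.png

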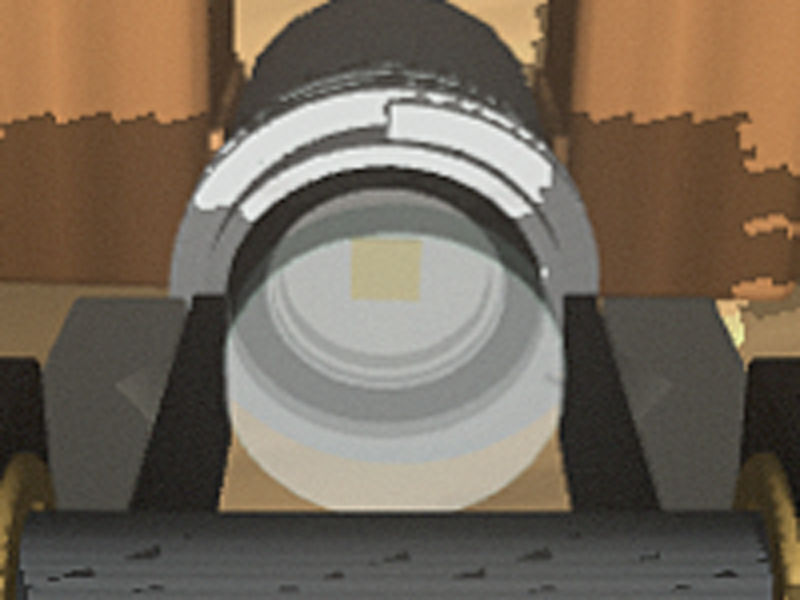

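Through the glass I can see the LED at crop x≈386 and the lamp's outer edge at 170..598 (centre 384). The lens spans 227..564 (centre 395.5), so it sits about 1.2 mm too far along tool +y. I'll quantify x as well.

Run:
```python
from h import *
np.set_printoptions(precision=5,suppress=True)
from scipy.optimize import least_squares
M=R.from_euler('xyz',[180,0,-14.83],degrees=True)
t={'w1':[.4834,.2786,.3087],'w2':[.4905,.27575,.1895],'w3':[.4905,.27465,.3092],'w4':[.49075,-.23035,.30695],'w5':[.53965,-.24885,.2696]}
for k in t:
    c=np.load(f'pics/{k}.npz'); Rm=cv2.Rodrigues(c['rv'])[0]; o=-Rm.T@c['tv'].ravel(); print(k,'cam in tool',M.inv().apply(o-t[k]),'optical axis in tool',M.inv().apply(Rm[2]), o)
ex=lambda f,c,rad,z:(lambda q:[q[:,0].min(),q[:,0].max(),q[:,1].min(),q[:,1].max()])(proj(f,circ(c,rad,z)))
for f,m in [('w5',[271.75,356,272.7,346.5]),('w3',[271.4,356.7,271.9,346])]:
    z0=t[f][2]-.1745
    for z in (z0-.002,z0,z0+.002):
        q=least_squares(lambda p:np.array(ex(f,p,.019,z))-m,atz(f,[(314,309)],z)[0,:2],diff_step=1e-4,x_scale=.001); print(f,'lens z',z,q.x,q.fun)
L=None
for g in [(311.25,254.8)]:
    q=least_squares(lambda p:[np.mean(ex('w5',p,.027,.071)[:2])-311.0,ex('w5',p,.0198,.074)[2]-254.8],[.5388,-.2478],diff_step=1e-4,x_scale=.001); print('lamp w5',q.x, ex('w5',q.x,.027,.071), ex('w5',q.x,.0225,.074))
```

```text
w1 cam in tool [0.08494 0.00053 0.01976] optical axis in tool [-0.31171  0.00052  0.95018] [0.56538 0.25635 0.28894]
w2 cam in tool [0.08449 0.00011 0.01993] optical axis in tool [-0.31134  0.00136  0.9503 ] [0.57215 0.25402 0.16957]
w3 cam in tool [ 0.08493 -0.00024  0.01843] optical axis in tool [-0.30945 -0.00346  0.95091] [0.57266 0.25315 0.29077]
w4 cam in tool [0.08461 0.00034 0.01997] optical axis in tool [-0.31338  0.00072  0.94963] [ 0.57246 -0.25234  0.28698]
w5 cam in tool [0.08469 0.00006 0.01964] optical axis in tool [-0.31071  0.0011   0.95051] [ 0.6215  -0.27058  0.24996]
w5 lens z 0.09310000000000002 [ 0.53824 -0.24906] [-0.42976  0.43017 -0.78077  0.94896]
w5 lens z 0.09510000000000002 [ 0.53926 -0.24933] [-0.97453  0.97523 -1.20018  1.49085]
w5 lens z 0.09710000000000002 [ 0.54027 -0.24959] [-1.53331  1.53432 -1.62866  2.04813]
w3 lens z 0.13269999999999998 [0.48957 0.27536] [ 0.36021 -0.35986 -0.50951  0.56131]
w3 lens z 0.1347 [0.49057 0.27509] [-0.17787  0.17696 -0.92532  1.09521]
w3 lens z 0.1367 [0.49158 0.27482] [-0.72972  0.72748 -1.35009  1.64416]
lamp w5 [ 0.53847 -0.2477 ] [np.float64(256.92156145078957), np.float64(365.0784385492086), np.float64(238.4420477674272), np.float64(336.59088092170595)] [np.float64(265.25118392834077), np.float64(356.7057791298345), np.float64(249.4582658447844), np.float64(332.20091861643346)]
```

>>> {"op": "carry_out", "data": {
  "plan": [
    [[-0.0003, -0.0014, 0], [0, 0, 0], 255],
    [[0, 0, 0.004], [0, 0, 0], 255],
    [[0, 0, 0.004], [0, 0, 0], 255],
    [[0, 0, 0.001], [0, 0, 0], 255],
    [[0, 0, 0.001], [0, 0, 0], 255],
    [[0, 0, 0], [0, 0, 0], 255],
    [[0, 0, 0], [0, 0, 0], 255]
  ]
}}

```text
time_s: 6.15
tcp_pos: [0.5394, -0.2478, 0.2586]
eef_rot: [180.0, 0.0, -14.8]
contact_force: [-0.5, 1.0, -0.1]
gripper_width: 0.0368
```

>>> {"op": "carry_out", "data": {
  "plan": [
    [[0, 0, 0.001], [0, 0, 0], 255],
    [[0, 0, 0.001], [0, 0, 0], 255],
    [[0, 0, 0], [0, 0, 0], 255],
    [[0, 0, 0], [0, 0, 0], 255]
  ]
}}

```text
time_s: 6.48
tcp_pos: [0.5394, -0.2477, 0.2566]
eef_rot: [-180.0, 0.0, -14.8]
contact_force: [-0.2, -0.2, 0.2]
gripper_width: 0.0365
```

>>> {"op": "carry_out", "data": {
  "plan": [
    [[0, 0, 0.001], [0, 0, 0], 255],
    [[0, 0, 0], [0, 0, 0], 255],
    [[0, 0, 0], [0, 0, 0], 255]
  ]
}}

```text
time_s: 6.73
tcp_pos: [0.5394, -0.2477, 0.2556]
eef_rot: [180.0, 0.0, -14.8]
contact_force: [0.2, 0.3, -0.9]
gripper_width: 0.037
```

>>> {"op": "carry_out", "data": {
  "plan": [
    [[0, 0, 0.0005], [0, 0, 0], 255],
    [[0, 0, 0.0005], [0, 0, 0], 255],
    [[0, 0, 0], [0, 0, 0], 255],
    [[0, 0, 0], [0, 0, 0], 255]
  ]
}}

```text
time_s: 7.07
tcp_pos: [0.5394, -0.2477, 0.2546]
eef_rot: [180.0, 0.0, -14.8]
contact_force: [0.6, 0.5, 0.2]
gripper_width: 0.0369
```

Run:
```python
from h import *
np.set_printoptions(precision=4,suppress=True)
im=cap('wrist','w6')[...,::-1]; s=r.get_state(); print(s['time_s'],s['tcp_pos'],s['eef_rot'],s['gripper_width'],s['contact_force'],s['moment'])
cv2.imwrite('pics/c6.png',cv2.resize(im[210:370,215:415],None,fx=4,fy=3.75,interpolation=cv2.INTER_CUBIC))
```

```text
7.1167 [ 0.5394 -0.2477  0.2547] [179.9985  -0.0016 -14.83  ] 0.036865666767424594 [ 0.2878  0.6674 -0.1502] [-0.0391 -0.0225 -0.012 ]
```

>>> {"op": "carry_out", "data": {
  "plan": [
    [[0, 0, 0.0005], [0, 0, 0], 255],
    [[0, 0, 0], [0, 0, 0], 255],
    [[0, 0, 0], [0, 0, 0], 255]
  ]
}}

```text
time_s: 7.37
tcp_pos: [0.5394, -0.2477, 0.2542]
eef_rot: [180.0, -0.0, -14.8]
contact_force: [0.8, -0.9, -0.4]
gripper_width: 0.037
```

>>> {"op": "carry_out", "data": {
  "plan": [
    [[0, 0, 0.0005], [0, 0, 0], 255],
    [[0, 0, 0], [0, 0, 0], 255],
    [[0, 0, 0], [0, 0, 0], 255]
  ]
}}

```text
time_s: 7.62
tcp_pos: [0.5394, -0.2477, 0.2541]
eef_rot: [180.0, -0.0, -14.8]
contact_force: [-0.6, 0.6, 5.7]
gripper_width: 0.0368
```

View pics/c6.png

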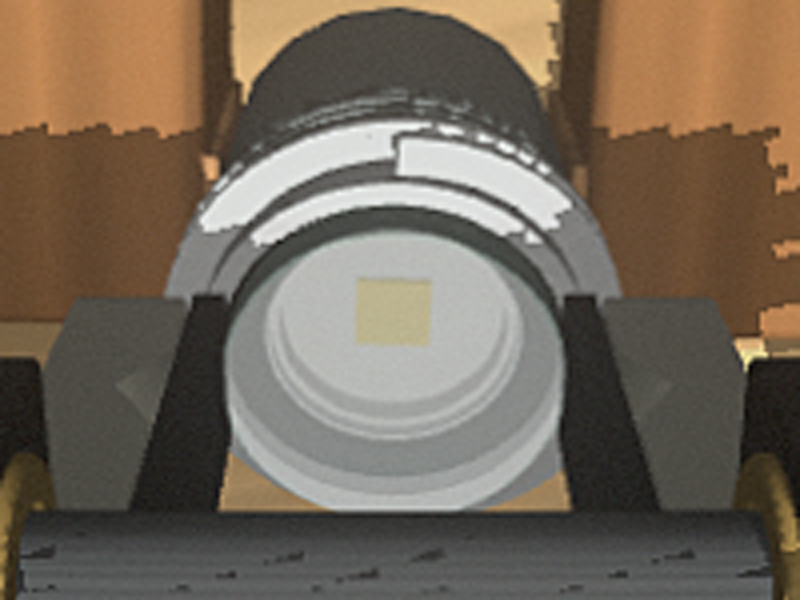

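c6 shows the lens concentric in the recess, with a dark seal gap visible only at the far side. Contact was 5.7 N at TCP z 0.2541, which matches the predicted seat height of 0.2545, so it is seated. Releasing it and going to the ring.

>>> {"op": "carry_out", "data": {
  "plan": [
    [[0, 0, -0.0005], [0, 0, 0], 255],
    [[0, 0, 0], [0, 0, 0], 140],
    [[0, 0, 0], [0, 0, 0], 120],
    [[0, 0, 0], [0, 0, 0], 80],
    [[0, 0, 0], [0, 0, 0], 80],
    [[0, 0, 0], [0, 0, 0], 80],
    [[0, 0, -0.005], [0, 0, 0], 80],
    [[0, 0, -0.02], [0, 0, 0], 80],
    [[0, 0, -0.03], [0, 0, 0], 0],
    [[0, 0, 0], [0, 0, 0], 0]
  ]
}}

```text
time_s: 8.45
tcp_pos: [0.5411, -0.2483, 0.3149]
eef_rot: [180.0, -0.4, -14.8]
contact_force: [1.4, 0.0, 0.9]
gripper_width: 0.0689
```

>>> {"op": "carry_out", "data": {
  "plan": [
    [[-0.015, -0.032, 0], [0, 0, 0], 0],
    [[-0.017, -0.037, 0], [0, 0, 0], 0],
    [[-0.017, -0.037, 0], [0, 0, 0], 0],
    [[-0.017, -0.037, 0], [0, 0, 0], 0],
    [[-0.017, -0.037, 0], [0, 0, 0], 0],
    [[-0.017, -0.037, 0], [0, 0, 0], 0],
    [[-0.017, -0.037, 0], [0, 0, 0], 0],
    [[-0.017, -0.037, 0], [0, 0, 0], 0],
    [[-0.017, -0.037, 0], [0, 0, 0], 0],
    [[-0.017, -0.037, 0], [0, 0, 0], 0],
    [[-0.006, -0.0134, 0], [0, 0, 0], 0],
    [[0, 0, 0], [0, 0, 0], 0]
  ]
}}

```text
time_s: 9.45
tcp_pos: [0.4678, 0.1659, 0.3099]
eef_rot: [-179.9, -0.1, -14.6]
contact_force: [-0.4, 0.1, 0.8]
gripper_width: 0.0879
```

>>> {"op": "carry_out", "data": {
  "plan": [
    [[0, 0, 0], [0, 0, 0], 0],
    [[0, 0, 0], [0, 0, 0], 0],
    [[0, 0, 0], [0, 0, 0], 0]
  ]
}}

```text
time_s: 9.7
tcp_pos: [0.4681, 0.1617, 0.3092]
eef_rot: [180.0, 0.0, -14.9]
contact_force: [0.4, 1.2, 0.1]
gripper_width: 0.088
```

Run:
```python
from h import *
np.set_printoptions(precision=4,suppress=True)
im=cap('wrist','w7')[...,::-1]; s=r.get_state(); t=s['tcp_pos']; print(s['time_s'],t,s['eef_rot'],s['gripper_width'],s['contact_force'],s['moment'])
g=cv2.cvtColor(np.ascontiguousarray(im),cv2.COLOR_BGR2HSV)[...,1]
p=proj('w7',[.468,.1625,.025])[0]; print(p)
roi=np.zeros_like(g); cv2.circle(roi,tuple(p.astype(int)),62,255,-1); roi[285:]=0
d=((g<70)&(roi>0)).astype(np.uint8); d=cv2.morphologyEx(d,cv2.MORPH_OPEN,np.ones((3,3)))
n,lab,st,_=cv2.connectedComponentsWithStats(d); k=1+np.argmax(st[1:,4]); print(st[k])
h=cv2.convexHull(cv2.findContours((lab==k).astype(np.uint8),cv2.RETR_EXTERNAL,cv2.CHAIN_APPROX_NONE)[0][0])
e=cv2.fitEllipse(h); print(e)
xy=np.array([.468,.1625])
for _ in range(4):
    m=cv2.bitwise_or(mask('w7',xy,.031,.025),mask('w7',xy,.031,.004)); q=cv2.convexHull(max(cv2.findContours(m,cv2.RETR_EXTERNAL,cv2.CHAIN_APPROX_NONE)[0],key=cv2.contourArea)); x,y,w,hh=cv2.boundingRect(q); X,Y,W,H=cv2.boundingRect(h)
    a=np.array([x+w/2,y+hh/2])/4; b=np.array([X+W/2,Y+H/2]); xy=xy+(atz('w7',[b],.015)-atz('w7',[a],.015))[0,:2]
print('ring',xy,'bbox model',np.array([x,y,w,hh])/4,'seen',X,Y,W,H)
M=R.from_euler('xyz',[180,0,-14.83],degrees=True); print('shift',M.inv().apply([xy[0]-t[0],xy[1]-t[1],0]))
o=im.copy(); 
for rad,z,c in [(.031,.025,(0,0,255)),(.031,.004,(255,0,0)),(.016,.025,(0,255,0))]:
    cv2.polylines(o,[proj('w7',circ(xy,rad,z)).astype(int)],True,c,1)
cv2.imwrite('pics/c7.png',cv2.resize(o[140:300,220:420],None,fx=4,fy=3.75))
```

```text
9.75 [0.4681 0.1616 0.3092] [-179.999     0.0011  -14.9102] 0.0876815351236563 [ 0.2537 -0.7339 -0.7349] [-0.0678 -0.0133  0.0088]
[311.5995 234.7533]
[ 270  188   86   87 4423]
((312.3839416503906, 231.11607360839844), (85.96208953857422, 87.5701675415039), 178.47384643554688)
ring [0.4671 0.1619] bbox model [269.   186.5   88.25  90.  ] seen 270 188 86 87
shift [-0.0011  0.      0.    ]
```

>>> {"op": "carry_out", "data": {
  "plan": [
    [[-0.0011, 0, 0.03], [0, 0, 0], 0],
    [[0, 0, 0.035], [0, 0, 0], 0],
    [[0, 0, 0.03], [0, 0, 0], 0],
    [[0, 0, 0.02], [0, 0, 0], 0],
    [[0, 0, 0.009], [0, 0, 0], 0],
    [[0, 0, 0], [0, 0, 0], 0],
    [[0, 0, 0], [0, 0, 0], 255],
    [[0, 0, 0], [0, 0, 0], 255],
    [[0, 0, 0], [0, 0, 0], 255],
    [[0, 0, 0], [0, 0, 0], 255],
    [[0, 0, 0], [0, 0, 0], 255],
    [[0, 0, 0], [0, 0, 0], 255]
  ],
  "grip_force": 50
}}

```text
time_s: 10.75
tcp_pos: [0.4671, 0.1629, 0.1858]
eef_rot: [-180.0, -0.0, -14.8]
contact_force: [-0.6, -1.2, 4.2]
gripper_width: 0.0616
```

>>> {"op": "carry_out", "data": {
  "plan": [
    [[0, 0, 0], [0, 0, 0], 255],
    [[0, 0, -0.005], [0, 0, 0], 255],
    [[0, 0, -0.02], [0, 0, 0], 255],
    [[0, 0, -0.035], [0, 0, 0], 255],
    [[0, 0, -0.035], [0, 0, 0], 255],
    [[0, 0, -0.03], [0, 0, 0], 255],
    [[0, 0, 0], [0, 0, 0], 255],
    [[0, 0, 0], [0, 0, 0], 255],
    [[0, 0, 0], [0, 0, 0], 255]
  ]
}}

```text
time_s: 11.5
tcp_pos: [0.4664, 0.1626, 0.3098]
eef_rot: [-180.0, 0.0, -14.8]
contact_force: [-0.0, 0.1, -2.7]
gripper_width: 0.0615
```

Run:
```python
from h import *
np.set_printoptions(precision=4,suppress=True)
im=cap('wrist','w8')[...,::-1]; s=r.get_state(); t=s['tcp_pos']; print(s['time_s'],t,s['joints'],s['eef_rot'],s['gripper_width'],s['contact_force'],s['moment'])
o=np.ascontiguousarray(im[200:380,195:430]); o=cv2.resize(o,None,fx=3.4,fy=3.3,interpolation=cv2.INTER_CUBIC)
M=R.from_euler('xyz',[180,0,-14.83],degrees=True)
zt=.178-.003  # underside at tip+3mm
zt=.178+.003
for rad,h,c in [(.031,.021,(0,0,255)),(.016,.021,(0,255,0)),(.031,0,(255,0,0))]:
    P=t+M.apply(np.c_[rad*np.cos(th),rad*np.sin(th),0*th+zt-h]); cv2.polylines(o,[((proj('w8',P)-[195,200])*[3.4,3.3]).astype(int)],True,c,1)
cv2.imwrite('pics/c8.png',o)
```

```text
11.55 [0.4664 0.1626 0.3092] [ 42.0559   8.5549 -29.2931  -0.0397 -52.2476  33.1217] [179.9372   0.0785 -14.8468] 0.06104766928953049 [-0.3761  0.4867 -1.9533] [0.0237 0.0088 0.0251]
```

View pics/c8.png

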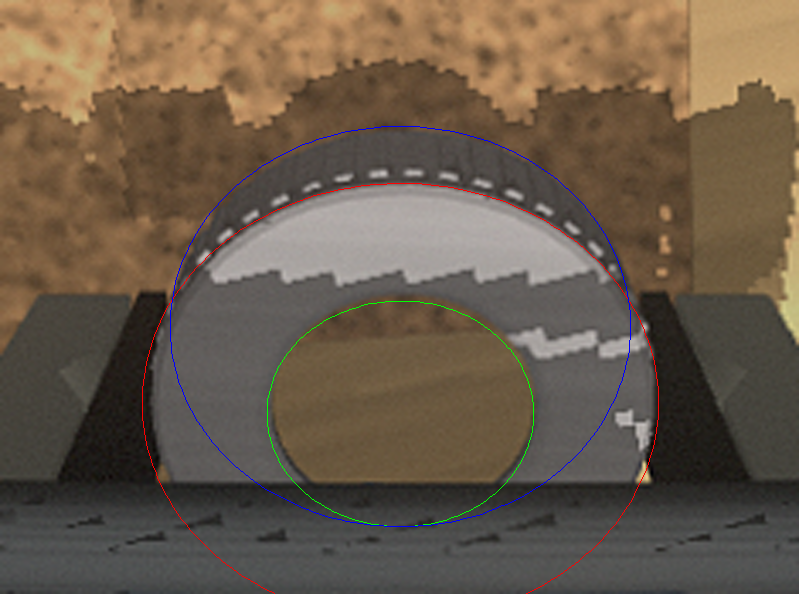

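The overlay shows the ring centred on the tool axis: its far edges and opening coincide with the model. Cross-checking the lamp axis in w6 (rim opening's far edge at crop y≈207, outer edge at x 165..620) to set the target.

Run:
```python
from h import *
np.set_printoptions(precision=5,suppress=True)
from scipy.optimize import least_squares
ex=lambda f,c,rad,z:(lambda q:np.array([q[:,0].min(),q[:,0].max(),q[:,1].min(),q[:,1].max()]))(proj(f,circ(c,rad,z)))
q=least_squares(lambda p:[np.mean(ex('w6',p,.027,.071)[:2])-(215+392.5/4),ex('w6',p,.0198,.074)[2]-(210+207/3.75)],[.5388,-.2478],diff_step=1e-4,x_scale=.001).x
print('lamp w6',q,ex('w6',q,.027,.071)[:2],'seen',215+165/4,215+620/4,'root far',ex('w6',q,.0225,.074)[2],'seen',210+183/3.75)
l=least_squares(lambda p:[np.mean(ex('w6',p,.019,.080)[:2])-(215+395.5/4),ex('w6',p,.019,.080)[2]-(210+231/3.75)],[.5388,-.2478],diff_step=1e-4,x_scale=.001).x; print('lens',l,ex('w6',l,.019,.08))
c=np.load('pics/w6.npz'); Rm=cv2.Rodrigues(c['rv'])[0]; M=R.from_euler('xyz',[180,0,-14.83],degrees=True); print(M.inv().apply(-Rm.T@c['tv'].ravel()-[.5394,-.2477,.2547]))
T=np.array([.4665,.1627,0])
for g in (q,l,[.5388,-.2478],[.5394,-.2477]): print(M.inv().apply(np.r_[g,0]-[.5394,-.2477,0]), M.inv().apply(np.r_[g,0]-T))
```

```text
lamp w6 [ 0.53847 -0.24775] [254.85088 371.39912] seen 256.25 370.0 root far 259.470815691952 seen 258.8
lens [ 0.53869 -0.24814] [270.84432 356.90568 271.6     347.92511]
[0.08467 0.00019 0.01968]
[-0.00088  0.00028  0.     ] [0.17463 0.37835 0.     ]
[-0.00057  0.0006   0.     ] [0.17494 0.37867 0.     ]
[-0.00055  0.00025  0.     ] [0.17496 0.37832 0.     ]
[0. 0. 0.] [0.17551 0.37807 0.     ]
```

>>> {"op": "carry_out", "data": {
  "plan": [
    [[0.008, 0.018, 0], [0, 0, 0], 255],
    [[0.016, 0.0345, 0], [0, 0, 0], 255],
    [[0.017, 0.037, 0], [0, 0, 0], 255],
    [[0.017, 0.037, 0], [0, 0, 0], 255],
    [[0.017, 0.037, 0], [0, 0, 0], 255],
    [[0.017, 0.037, 0], [0, 0, 0], 255],
    [[0.017, 0.037, 0], [0, 0, 0], 255],
    [[0.017, 0.037, 0], [0, 0, 0], 255],
    [[0.017, 0.037, 0], [0, 0, 0], 255],
    [[0.017, 0.037, 0], [0, 0, 0], 255],
    [[0.01, 0.02, 0], [0, 0, 0], 255],
    [[0.0047, 0.01, 0], [0, 0, 0], 255]
  ]
}}

```text
time_s: 12.55
tcp_pos: [0.5387, -0.2507, 0.3077]
eef_rot: [180.0, 0.2, -15.0]
contact_force: [0.5, -0.9, -1.8]
gripper_width: 0.0614
```

>>> {"op": "carry_out", "data": {
  "plan": [
    [[0, 0, 0.01], [0, 0, 0], 255],
    [[0, 0, 0.02], [0, 0, 0], 255],
    [[0, 0, 0.015], [0, 0, 0], 255],
    [[0, 0, 0.004], [0, 0, 0], 255],
    [[0, 0, 0], [0, 0, 0], 255],
    [[0, 0, 0], [0, 0, 0], 255],
    [[0, 0, 0], [0, 0, 0], 255],
    [[0, 0, 0], [0, 0, 0], 255]
  ]
}}

```text
time_s: 13.22
tcp_pos: [0.5394, -0.2474, 0.2621]
eef_rot: [-180.0, -0.1, -14.8]
contact_force: [-0.4, -0.6, -1.3]
gripper_width: 0.0613
```

Run:
```python
from h import *
np.set_printoptions(precision=5,suppress=True)
im=cap('wrist','w9')
s=r.get_state(); print(s['time_s'],s['tcp_pos'],s['joints'],s['eef_rot'],s['gripper_width'],s['contact_force'],s['moment'])
c=np.load('pics/w9.npz'); Rm=cv2.Rodrigues(c['rv'])[0]; M=R.from_euler('xyz',[180,0,-14.83],degrees=True); print('tcp from cam',-Rm.T@c['tv'].ravel()-M.apply([.08467,.00019,.01968]))
```

```text
13.2667 [ 0.5393  -0.24748  0.26209] [ -5.78902  20.29126 -20.20319   0.00619 -49.41632  80.98186] [-179.99066   -0.08887  -14.80314] 0.06096180954588631 [ 0.06693  0.60533 -1.54215] [-0.00425  0.04509 -0.00144]
tcp from cam [ 0.53947 -0.24734  0.26237]
```

>>> {"op": "carry_out", "data": {
  "plan": [
    [[-0.0005, 0.0003, 0.004], [0, 0, 0], 255],
    [[0, 0, 0.003], [0, 0, 0], 255],
    [[0, 0, 0], [0, 0, 0], 255],
    [[0, 0, 0], [0, 0, 0], 255]
  ]
}}

```text
time_s: 13.6
tcp_pos: [0.5383, -0.2479, 0.2539]
eef_rot: [180.0, 0.0, -14.8]
contact_force: [0.3, 0.4, -2.4]
gripper_width: 0.0612
```

>>> {"op": "carry_out", "data": {
  "plan": [
    [[0, 0, 0.001], [0, 0, 0], 255],
    [[0, 0, 0.001], [0, 0, 0], 255],
    [[0, 0, 0.001], [0, 0, 0], 255],
    [[0, 0, 0], [0, 0, 0], 255],
    [[0, 0, 0], [0, 0, 0], 255]
  ]
}}

```text
time_s: 14.02
tcp_pos: [0.5384, -0.2479, 0.2511]
eef_rot: [180.0, 0.0, -14.8]
contact_force: [0.0, 0.0, -2.2]
gripper_width: 0.0611
```

>>> {"op": "carry_out", "data": {
  "plan": [
    [[0, 0, 0.001], [0, 0, 0], 255],
    [[0, 0, 0.001], [0, 0, 0], 255],
    [[0, 0, 0], [0, 0, 0], 255],
    [[0, 0, 0], [0, 0, 0], 255]
  ]
}}

```text
time_s: 14.35
tcp_pos: [0.5385, -0.2479, 0.2495]
eef_rot: [180.0, -0.0, -14.8]
contact_force: [-1.2, 0.0, 1.9]
gripper_width: 0.061
```

>>> {"op": "carry_out", "data": {
  "plan": [
    [[0, 0, 0.001], [0, 0, 0], 255],
    [[0, 0, 0], [0, 0, 0], 255],
    [[0, 0, 0], [0, 0, 0], 255]
  ]
}}

```text
time_s: 14.6
tcp_pos: [0.5385, -0.2479, 0.2493]
eef_rot: [180.0, -0.1, -14.8]
contact_force: [-4.1, 2.2, 9.4]
gripper_width: 0.0612
```

Contact at ring underside ≈ 68 mm, which is in the expected range. Turning clockwise (+z about the tool axis) and following the lead.

>>> {"op": "carry_out", "data": {
  "plan": [
    [[0, 0, 0.0002], [0, 0, 6], 255],
    [[0, 0, 0.0003], [0, 0, 6], 255],
    [[0, 0, 0.0003], [0, 0, 6], 255],
    [[0, 0, 0.0003], [0, 0, 6], 255],
    [[0, 0, 0.0003], [0, 0, 6], 255],
    [[0, 0, 0], [0, 0, 0], 255],
    [[0, 0, 0], [0, 0, 0], 255]
  ]
}}

```text
time_s: 15.18
tcp_pos: [0.5388, -0.2478, 0.2479]
eef_rot: [-180.0, -0.1, -44.8]
contact_force: [-2.1, 2.8, 7.8]
gripper_width: 0.0613
```

```bash
cat > st.py <<'E'
from h import *
np.set_printoptions(precision=4,suppress=True)
s=r.get_state(); print(s['time_s'],s['tcp_pos'],s['eef_rot'],s['joints'][5],s['gripper_width'],s['contact_force'],s['moment'],s['joint_torque'])
E
python3 st.py
```

```text
15.1833 [ 0.5388 -0.2478  0.2479] [-179.9503   -0.0812  -44.8346] 50.97524429622402 0.061287592862094085 [-2.0578  2.7821  7.7784] [0.9957 0.5999 0.0401] [ -1.0155 -48.7261  21.6981   5.1939   0.7987  -0.4163]
```

>>> {"op": "carry_out", "data": {
  "plan": [
    [[0, 0, 0.0003], [0, 0, 6], 255],
    [[0, 0, 0.0003], [0, 0, 6], 255],
    [[0, 0, 0.0003], [0, 0, 6], 255],
    [[0, 0, 0.0003], [0, 0, 6], 255],
    [[0, 0, 0.0003], [0, 0, 6], 255],
    [[0, 0, 0.0003], [0, 0, 6], 255],
    [[0, 0, 0.0003], [0, 0, 6], 255],
    [[0, 0, 0.0003], [0, 0, 6], 255],
    [[0, 0, 0.0003], [0, 0, 6], 255],
    [[0, 0, 0.0003], [0, 0, 6], 255],
    [[0, 0, 0], [0, 0, 0], 255],
    [[0, 0, 0], [0, 0, 0], 255]
  ]
}}

```text
time_s: 16.18
tcp_pos: [0.5391, -0.2475, 0.2449]
eef_rot: [-179.9, 0.0, -104.8]
contact_force: [-0.4, 3.8, 7.8]
gripper_width: 0.0615
```

```bash
python3 st.py
```

```text
16.1833 [ 0.5391 -0.2475  0.2449] [-179.8746    0.0267 -104.8237] -9.022378166293363 0.06152534740585036 [-0.408   3.8131  7.7926] [1.7756 0.188  0.0719] [ -2.3242 -48.8922  21.0556   5.6831   0.4753  -0.426 ]
```

>>> {"op": "carry_out", "data": {
  "plan": [
    [[-0.0002, 0, 0.0003], [0, 0, 6], 255],
    [[0, 0, 0.0003], [0, 0, 6], 255],
    [[0, 0, 0.0003], [0, 0, 6], 255],
    [[0, 0, 0.0003], [0, 0, 6], 255],
    [[0, 0, 0], [0, 0, 0], 255],
    [[0, 0, 0], [0, 0, 0], 255]
  ]
}}

```text
time_s: 16.68
tcp_pos: [0.5393, -0.2475, 0.2438]
eef_rot: [-179.9, 0.1, -128.8]
contact_force: [-0.4, 3.0, 7.9]
gripper_width: 0.061
```

```bash
python3 st.py
```

```text
16.6833 [ 0.5393 -0.2475  0.2438] [-179.8676    0.0758 -128.8235] -33.0457480740162 0.061043940817595586 [-0.4029  2.9603  7.9485] [1.296  0.0214 0.0111] [ -1.7051 -49.0673  20.7022   5.3138   0.233   -0.4224]
```

>>> {"op": "carry_out", "data": {
  "plan": [
    [[0, 0, 0.0003], [0, 0, 6], 255],
    [[0, 0, 0.0003], [0, 0, 6], 255],
    [[0, 0, 0.0003], [0, 0, 6], 255],
    [[0, 0, 0], [0, 0, 0], 255],
    [[0, 0, 0], [0, 0, 0], 255]
  ]
}}

```text
time_s: 17.1
tcp_pos: [0.5396, -0.2477, 0.2437]
eef_rot: [-179.8, 0.1, -146.8]
contact_force: [-1.5, 3.0, 11.5]
gripper_width: 0.0614
```

```bash
python3 st.py
```

```text
17.1 [ 0.5396 -0.2477  0.2437] [-179.8369    0.1413 -146.7968] -51.03881132909606 0.06135961924528434 [-1.5337  3.0246 11.5125] [1.2983 0.4179 0.1138] [ -1.4468 -46.272   19.666    4.6383   0.5966  -0.4907]
```

>>> {"op": "carry_out", "data": {
  "plan": [
    [[0, 0, 0.0003], [0, 0, 6], 255],
    [[0, 0, 0], [0, 0, 0], 255],
    [[0, 0, 0], [0, 0, 0], 255]
  ]
}}

```text
time_s: 17.35
tcp_pos: [0.5396, -0.2477, 0.2437]
eef_rot: [-179.8, 0.2, -152.8]
contact_force: [-1.6, 3.1, 14.6]
gripper_width: 0.061
```

```bash
python3 st.py
```

```text
17.35 [ 0.5396 -0.2477  0.2437] [-179.8329    0.1716 -152.7835] -57.032300771193626 0.06099202655912747 [-1.5891  3.0557 14.6145] [1.286  0.5247 0.1517] [ -1.3866 -45.3039  19.3364   4.4184   0.7481  -0.4878]
```

Lip is on the glass (z has stalled, Fz rising). Relieving the down-push and turning on in small steps, watching Mz.

>>> {"op": "carry_out", "data": {
  "plan": [
    [[0, 0, -0.0006], [0, 0, 0], 255],
    [[0, 0, -0.0006], [0, 0, 3], 255],
    [[0, 0, 0], [0, 0, 3], 255],
    [[0, 0, 0], [0, 0, 0], 255],
    [[0, 0, 0], [0, 0, 0], 255]
  ]
}}

```text
time_s: 17.77
tcp_pos: [0.5394, -0.2476, 0.2437]
eef_rot: [-179.9, 0.1, -158.8]
contact_force: [0.1, 0.9, 6.9]
gripper_width: 0.061
```

```bash
python3 st.py
```

```text
17.7667 [ 0.5394 -0.2476  0.2437] [-179.9072    0.1403 -158.7957] -63.01796708196843 0.061041098867638914 [0.1463 0.9102 6.9147] [ 0.8797 -0.2965  0.0938] [ -1.3591 -49.5007  20.5567   5.0552  -0.0654  -0.3141]
```

>>> {"op": "carry_out", "data": {
  "plan": [
    [[0, 0, 0], [0, 0, 3], 255],
    [[0, 0, 0], [0, 0, 3], 255],
    [[0, 0, 0], [0, 0, 0], 255],
    [[0, 0, 0], [0, 0, 0], 255]
  ]
}}

```text
time_s: 18.1
tcp_pos: [0.5394, -0.2476, 0.2437]
eef_rot: [-179.9, 0.1, -164.8]
contact_force: [0.8, 1.0, 5.2]
gripper_width: 0.0614
```

```bash
python3 st.py
```

```text
18.1 [ 0.5394 -0.2476  0.2437] [-179.9179    0.1494 -164.7804] -69.00713384714165 0.06137597958942668 [0.8273 0.9585 5.205 ] [ 0.8351 -0.3064  0.2534] [ -1.3668 -49.7284  20.5671   4.9102  -0.1487  -0.468 ]
```

>>> {"op": "carry_out", "data": {
  "plan": [
    [[0, 0, 0], [0, 0, 3], 255],
    [[0, 0, 0], [0, 0, 0], 255],
    [[0, 0, 0], [0, 0, 0], 255]
  ]
}}

```text
time_s: 18.35
tcp_pos: [0.5395, -0.2476, 0.2437]
eef_rot: [-179.9, 0.2, -167.8]
contact_force: [0.8, 0.6, 6.0]
gripper_width: 0.0614
```

```bash
python3 st.py
```

```text
18.35 [ 0.5395 -0.2476  0.2437] [-179.9213    0.1525 -167.7671] -71.9983253874927 0.06142209081116838 [0.8374 0.5582 6.011 ] [ 0.7915 -0.3386  0.3736] [ -1.4007 -49.8447  20.5845   4.8456  -0.1801  -0.5432]
```

>>> {"op": "carry_out", "data": {
  "plan": [
    [[0, 0, 0], [0, 0, 3], 255],
    [[0, 0, 0], [0, 0, 0], 255],
    [[0, 0, 0], [0, 0, 0], 255]
  ]
}}

```text
time_s: 18.6
tcp_pos: [0.5395, -0.2476, 0.2437]
eef_rot: [-179.9, 0.2, -170.8]
contact_force: [0.5, 2.1, 5.0]
gripper_width: 0.0612
```

```bash
python3 st.py
```

```text
18.6 [ 0.5395 -0.2476  0.2437] [-179.9286    0.1523 -170.7558] -74.98867603707158 0.06116236917606926 [0.5475 2.1019 5.0088] [ 0.7148 -0.3439  0.473 ] [ -1.4374 -49.9515  20.6187   4.7657  -0.2035  -0.644 ]
```

>>> {"op": "carry_out", "data": {
  "plan": [
    [[0, 0, 0], [0, 0, 2], 255],
    [[0, 0, 0], [0, 0, 0], 255],
    [[0, 0, 0], [0, 0, 0], 255]
  ]
}}

```text
time_s: 18.85
tcp_pos: [0.5395, -0.2476, 0.2437]
eef_rot: [-179.9, 0.2, -172.7]
contact_force: [0.9, 1.5, 4.4]
gripper_width: 0.0613
```

```bash
python3 st.py
```

```text
18.85 [ 0.5395 -0.2476  0.2437] [-179.9307    0.1539 -172.7414] -76.9795516492455 0.061278276251025575 [0.9002 1.5349 4.4434] [ 0.6751 -0.4137  0.538 ] [ -1.4614 -50.0259  20.6425   4.7148  -0.2216  -0.6516]
```

Torque is 0.54 N m, which is hand-snug. Releasing, lifting clear and shifting back for a final look.

>>> {"op": "carry_out", "data": {
  "plan": [
    [[0, 0, 0], [0, 0, 0], 60],
    [[0, 0, 0], [0, 0, 0], 20],
    [[0, 0, 0], [0, 0, 0], 0],
    [[0, 0, 0], [0, 0, 0], 0],
    [[0, 0, 0], [0, 0, 0], 0],
    [[0, 0, 0], [0, 0, 0], 0],
    [[0, 0, -0.005], [0, 0, 0], 0],
    [[0, 0, -0.02], [0, 0, 0], 0],
    [[0, 0, -0.025], [0, 0, 0], 0],
    [[-0.02, 0, -0.02], [0, 0, 0], 0],
    [[-0.02, 0, 0], [0, 0, 0], 0],
    [[0, 0, 0], [0, 0, 0], 0]
  ]
}}

```text
time_s: 19.85
tcp_pos: [0.5812, -0.2425, 0.3147]
eef_rot: [-179.9, 0.3, -172.8]
contact_force: [0.2, -1.0, -0.3]
gripper_width: 0.0877
```

>>> {"op": "carry_out", "data": {
  "plan": [
    [[0, 0, 0], [0, 0, 0], 0],
    [[0, 0, 0], [0, 0, 0], 0]
  ]
}}

```text
time_s: 20.02
tcp_pos: [0.5776, -0.2426, 0.312]
eef_rot: [180.0, -0.1, -172.8]
contact_force: [-0.2, 0.2, -0.1]
gripper_width: 0.0874
```

```bash
python3 st.py
python3 - <<'E'
from h import *
im=cap('wrist','w10')[...,::-1]
p=proj('w10',[.5388,-.2478,.083])[0].astype(int); print(p)
u0,v0=max(p[0]-100,0),max(p[1]-80,0); o=cv2.resize(np.ascontiguousarray(im[v0:v0+160,u0:u0+200]),None,fx=4,fy=3.75,interpolation=cv2.INTER_CUBIC)
for rad,z,c in [(.031,.083,(0,0,255)),(.016,.083,(0,255,0)),(.031,.062,(255,0,0))]:
    cv2.polylines(o,[((proj('w10',circ((.5388,-.2478),rad,z))-[u0,v0])*[4,3.75]).astype(int)],True,c,1)
cv2.imwrite('pics/c10.png',o)
E
```

```text
20.0167 [ 0.5776 -0.2426  0.312 ] [ 179.9684   -0.0753 -172.8349] -77.86419754492796 0.08739694887033328 [-0.2183  0.1714 -0.0799] [ 0.1384 -0.106  -0.0226] [  0.23   -54.6255  26.8121   6.3401  -0.0347  -0.004 ]
[312 198]
```

View pics/c10.png

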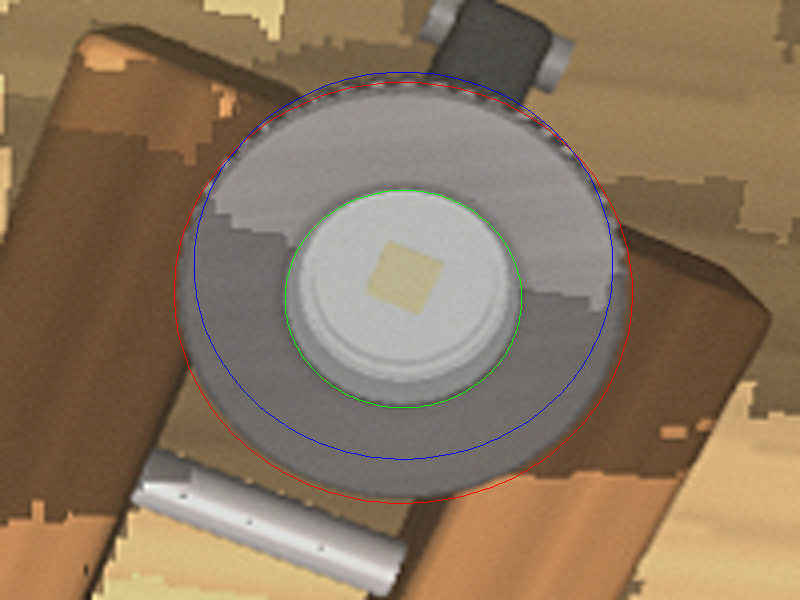

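The ring sits level and concentric with the model circles at an underside height of 62 mm. The glass and LED are centred in its opening, and nothing touches the robot.

```bash
python3 -c "
from plant import r
print(r.close_job(), r.get_state()['contact_force'])"
```

```text
the job is handed in; nothing more can be done
the job is handed in; nothing more can be done
```

The lens is seated in the lamp head, the bezel ring is screwed down hand-snug over it, and I handed the job in at about 20 s of the 67 s allowed. No verdict was reported.

- **Lens:** I took the disc on the mat, which was the nearer of the two to the base. It touched the seal within 0.5 mm of the predicted height, with a contact force of about 6 N, and I released it there.
- **Ring:** I took the smaller ring from the mat. It met the thread with its underside about 68 mm up, and I turned it about 158° clockwise while following the lead. The lip met the glass, and I stopped at a measured 0.54 N m.
- **Last checks:** After release, the wrist picture overlay shows the ring level and concentric with the lamp. The glass is in place, and the arm is clear with zero contact force.
- **Not checked or not in agreement:**
  - The pressing force on the glass was not measured directly; I inferred it from the torque.
  - The ring's underside reads about 62.5 mm from the tool height and fits the 62 mm overlay. It was never measured more finely than that.
  - Lateral estimates of the lens and lamp axis disagreed by up to about 1 mm along the way. Small corrections and the easy fit covered that.

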